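Sort checked stage modules into pass and reject nests

TASK

Three stage modules have been checked: put the two with the round disc tag into the two pockets of the pass nest, and the one with the cross tag into the single pocket of the reject nest, each turned so that its micrometer points out over the pocket's open end, away from the tall end wall, and lying flat on the pocket floor. Then slide the reject nest's keeper bar fully across the rejected module. Set the modules down gently without dropping or tipping them, and leave the other things on the bench where they are.

Things in the scene. Friction and masses are not known exactly. Their poses are not given: they have to be found in the camera images.
- disc_module_1: stage module, a round disc tag (36 mm across) in white on top: black block 90 x 46 x 40 mm (43 high with tag), 0.25 to 0.5 kg, steel micrometer (18 mm thick, axis 24 mm above underside) standing 40 mm out of one end. Origin: centre of block's underside; x along the 90 mm, micrometer at the -x end, z up. Starts flat, length roughly along world y; grip across the 46 mm
- disc_module_2: stage module, a round disc tag (36 mm across) in white on top: black block 90 x 46 x 40 mm (43 high with tag), 0.25 to 0.5 kg, steel micrometer (18 mm thick, axis 24 mm above underside) standing 40 mm out of one end. Origin: centre of block's underside; x along the 90 mm, micrometer at the -x end, z up. Starts flat, length roughly along world y; grip across the 46 mm
- cross_module: stage module, an X-shaped cross tag (44 mm arms) in white on top: black block 90 x 46 x 40 mm (43 high with tag), 0.25 to 0.5 kg, steel micrometer (18 mm thick, axis 24 mm above underside) standing 40 mm out of one end. Origin: centre of block's underside; x along the 90 mm, micrometer at the -x end, z up. Starts flat, length roughly along world y; grip across the 46 mm
- disc_module_1_mic (a point): outer end of the micrometer of disc_module_1, 85 mm from the block's centre
- disc_module_2_mic (a point): outer end of the micrometer of disc_module_2, 85 mm from the block's centre
- cross_module_mic (a point): outer end of the micrometer of cross_module, 85 mm from the block's centre
- pass_nest: pass nest, fixed: dark steel plate 132 x 180 mm, 6 mm thick, with two side-by-side white-curbed pockets. Origin on the table between the pockets, x along the pockets, from the open end to the tall end wall
- pass_a (a point): centre of floor of first pass pocket (at +y 50 mm in the nest), 6 mm above the table. Curbs at its corners, 10 mm above the floor, give 4 mm play at the sides and 5 mm at the ends and leave the middle 50 mm of the long sides free for fingers; +x end: wall 30 mm above the floor; -x end: open between low curbs, the micrometer points out over it
- pass_b (a point): centre of the floor of the second pass pocket (50 mm to -y), same as the first
- reject_nest: reject nest, fixed: dark steel plate 230 x 82 mm with a single white-curbed pocket and, beyond the pocket's tall end wall, a black block 55 mm high that carries a sliding steel keeper bar. Origin on the table under the pocket's centre, x along the pocket from its open end to the keeper
- reject_a (a point): centre of the floor of the reject pocket, same kind as the pass pockets; the two nests may stand either way round, left or right
- keeper (a joint): travel of the keeper bar in m: 0 drawn back clear of the pocket, 0.080 fully across (end stop); it slides along the reject nest's -x and stays where left (about 1.5 N). Bar 100 x 24 x 8 mm, underside 57 mm above the table; a module in the pocket passes under it
- keeper_grip (a point): centre of the keeper's black square grip post, 16 x 16 mm and 30 mm tall, standing on the bar; this point is 80 mm above the table, the post's top 95 mm
- chuck: bystander, to be left alone: steel chuck disc, 72 mm across, 38 mm high; origin at the centre of its underside
- holder: bystander, to be left alone: white L-shaped printed syringe holder, 60 x 44 mm, 52 mm high; origin at the centre of its underside
- jar: bystander, to be left alone: glass jar with black cap, 52 mm across, 62 mm high; origin at the centre of its underside
- spare_head: bystander, to be left alone: spare micrometer head on a small block, 80 mm long, 24 mm high; origin at the centre of its underside
- syringe: bystander, to be left alone: orange syringe barrel lying down, 105 mm long; origin at the centre of its underside
- wrench: bystander, to be left alone: wrench, 150 mm, lying flat; origin at the centre of its underside
- driver: bystander, to be left alone: screwdriver, 160 mm, lying flat; origin at the centre of its underside

How it is judged:
On the way, in this order (a step that is already met when the one before it is completed fails the run):
1. the cross-tagged module lies in the reject pocket, micrometer out over the open end, with the keeper still drawn back (horizontal distance between cross_module and reject_a below 0.011 m and z of cross_module in the frame of reject_a below 0.004 m and angle between cross_module's own z axis and vertical below 0.08 rad and angle between the x axis of cross_module and the x axis of reject_nest, either way round below 0.15 rad and x of cross_module_mic in the frame of reject_a below -0.06 m and linear speed of cross_module below 0.02 m/s and value of joint keeper below 0.035 m), for 0.2 s.
2. the keeper is slid fully across it (horizontal distance between cross_module and reject_a below 0.011 m and z of cross_module in the frame of reject_a below 0.004 m and angle between cross_module's own z axis and vertical below 0.08 rad and angle between the x axis of cross_module and the x axis of reject_nest, either way round below 0.15 rad and x of cross_module_mic in the frame of reject_a below -0.06 m and linear speed of cross_module below 0.02 m/s and value of joint keeper above 0.072 m), for 0.2 s.
At the end, for the whole second after the job is handed in: Both disc-tagged modules lie flat, at rest, in separate pockets of the pass nest and the cross-tagged one in the reject pocket (centre within 11 mm, underside within 4 mm of the floor, lengthwise within 0.15 rad, micrometer over the open end), and the keeper is at least 72 mm across (all of step 2 and (((horizontal distance between disc_module_1 and pass_a below 0.011 m and z of disc_module_1 in the frame of pass_a below 0.004 m and angle between disc_module_1's own z axis and vertical below 0.08 rad and angle between the x axis of disc_module_1 and the x axis of pass_nest, either way round below 0.15 rad and x of disc_module_1_mic in the frame of pass_a below -0.06 m and linear speed of disc_module_1 below 0.02 m/s) and (horizontal distance between disc_module_2 and pass_b below 0.011 m and z of disc_module_2 in the frame of pass_b below 0.004 m and angle between disc_module_2's own z axis and vertical below 0.08 rad and angle between the x axis of disc_module_2 and the x axis of pass_nest, either way round below 0.15 rad and x of disc_module_2_mic in the frame of pass_b below -0.06 m and linear speed of disc_module_2 below 0.02 m/s)) or ((horizontal distance between disc_module_1 and pass_b below 0.011 m and z of disc_module_1 in the frame of pass_b below 0.004 m and angle between disc_module_1's own z axis and vertical below 0.08 rad and angle between the x axis of disc_module_1 and the x axis of pass_nest, either way round below 0.15 rad and x of disc_module_1_mic in the frame of pass_b below -0.06 m and linear speed of disc_module_1 below 0.02 m/s) and (horizontal distance between disc_module_2 and pass_a below 0.011 m and z of disc_module_2 in the frame of pass_a below 0.004 m and angle between disc_module_2's own z axis and vertical below 0.08 rad and angle between the x axis of disc_module_2 and the x axis of pass_nest, either way round below 0.15 rad and x of disc_module_2_mic in the frame of pass_a below -0.06 m and linear speed of disc_module_2 below 0.02 m/s)))); the robot touches nothing.
It fails at once if a module is dropped: it moves faster than 0.7 m/s with no finger on it ((linear speed of disc_module_1 above 0.7 m/s and contact force between the fingers and disc_module_1 below 0.05 N) or (linear speed of disc_module_2 above 0.7 m/s and contact force between the fingers and disc_module_2 below 0.05 N) or (linear speed of cross_module above 0.7 m/s and contact force between the fingers and cross_module below 0.05 N)).
It fails at once if a module is tipped by more than 0.6 rad (angle between any of disc_module_1, disc_module_2, cross_module's own z axis and vertical above 0.6 rad).
It fails at once if a bystander is moved more than 30 mm (distance of any of chuck, holder, jar, spare_head, syringe, wrench, driver from where it was at the start of the episode above 0.03 m).
It also fails if it takes over 70 s, if anything falls off the work surface, if the arm or the gripper's body presses on something with over 40 N, if the wrist force passes 120 N, or if a joint passes its speed limit or range.

ROBOT

A 6-joint arm with a two-finger parallel gripper is mounted at the origin on the work surface. World frame = base frame: x ahead of the robot, y to its left, z up, the work surface at z = 0. Lengths are in m, angles in rad, forces in N, time in s.
With the tool pointing down it reaches from about 0.3 to 0.875 m from the base axis. Payload 6.4 kg.
Tool frame: the origin (TCP) lies on the mounting face of the last link; the fingertips stand 173 mm ahead of it and the grasp point (between the pads) lies 155 mm ahead of it (ctrl.tip_reach is the distance from the TCP to the fingertips, in m); z points along the fingers, y is the line along which they close (so a half turn about z gives the same grasp; the last joint's range is limited). The gripper opens to 85 mm and grips with 20 to 120 N. Pads are 22 mm wide; open, the fingers measure 114 mm over their backs; the gripper's body (76 mm by 85 mm) begins 54 mm behind the grasp point. The pads swing forward as they close: fully open they stand 13 mm farther back than shut.
Start: joints at [0.911, 0.181, 1.607, -0, 1.354, -0.206], TCP at [0.252, 0.517, 0.405] pointing down, gripper open.
Joint ranges: [-2.99, 2.99], [-0.89, 2.07], [0.3, 2.58], [-1.14, 4.28], [0, 2.63], [-3.12, 3.12]. Speed limits (rad/s): [2.57, 2.57, 3.01, 3.14, 3.14, 3.14].

INTERFACE

Orientations are given as a unit quaternion [w, x, y, z].
In Python, from bench import ctrl gives the robot as it stands.
- The arm moves only by the shell command python3 -m pendant 'ROWS'. ROWS is JSON, a list that holds one entry, the list of rows, each a list of 7 numbers: the opening, from 0 (shut) to 1 (fully open), then the shift along the tool's x, y, z in mm, then the turn, a rotation vector about the tool's x, y, z in rad. A call has 1 to 5 rows; each row is the pose to reach, as a shift and turn from the pose commanded when the call began, along the tool's axes at that moment; what a row does not reach only later rows make up. A row lasts 1/12 s, in which the tool goes at most 41.7 mm and 7.16 degrees, less where a joint would pass 70% of its speed; a pose out of reach is approached as far as the arm can. A call with a gripper value outside its range is refused whole. The fingers move at their own pace and stop on an object; the grip force is fixed at half the most. Time passes only in rows, so rows that repeat a pose let the fingers close. It gives the time, the measured TCP pose, the force, the opening and the grip force at its end, in the units of the state.
- ctrl.get_obs(): the state, without advancing time (a new reading comes with each control period).
- ctrl.camera(name): name is "scene" or "top" or "wrist"; returns the picture (400x640x3 uint8, red, green, blue); there is no depth.
- ctrl.camera_params(name): a dict with "mtx" (3x3 intrinsics, pixels), "world_from_camera" (4x4, takes a point from camera to world coordinates); the wrist camera has in their place "tool_from_camera" (4x4, takes a point from camera to tool coordinates, whose origin is the TCP and whose axes are the flange's). Camera axes: x right, y down, z forward; pixel columns grow to the right and rows downward; lengths in m; the calibration is good to about 2 mm. A picture is of the moment at which its call begins: read the wrist's pose just before it. camera_params takes no time and is no camera call.
- ctrl.hand_in(): hands the job in; it is judged then, once.
Trained networks look in the newest picture that a camera, given by its name, has taken for a name from the list of things; names that differ only in an ending like _2 or _b are one class to them, and where a whole thing is asked for, a point or a joint stands for the part that bears it (a point fixed in the world has none). Each returns a list of dicts, best first, with "confidence" (0 to 1); they miss things now and then, are a little off and sometimes report something else, mostly with a low value. They report only what shows in the picture. A call takes as long as a camera call.
- ctrl.boxes_of(camera, name): "point" ([column, row] as shares, 0 to 1, of the picture: columns of its width, rows of its height, amid what is visible of it).
The state is a dict: "time_s": time; "q": joint angles; "dq": joint speeds; "joint_efforts": joint torques, N m; "eef_pos": TCP position; "eef_rot": TCP orientation; "wrist_force": force on the tool from outside, world axes, zero at the start; "torque": the same for the moment, N m; "opening": opening from 0.0 (shut) to 1.0 (fully open); "grasp_force": force on a finger pad.
Only numpy, scipy, OpenCV 4.12 (cv2) and the standard library are available. Lean on these libraries where they do the work, as an engineer would, in place of code of your own. Each camera call takes 0.05 s, during which the arm holds its last target. There are 200 camera calls.

## Working session

There is one attempt and no reset: what is moved stays moved. The work goes in short steps, Python scripts to look and compute and a shell command to move; the robot and the scene stay as the last step left them, time stands still between calls to the robot, and variables do not carry over. Pictures are saved under pics/ and viewed, at most 14 in all, crops included, and the job is handed in when it is done.

```bash
mkdir -p pics; ls; python3 - <<'E'
from bench import ctrl
import cv2
for n in ["top","scene"]:
    im=ctrl.camera(n); cv2.imwrite(f"pics/{n}0.png",im[:,:,::-1])
    p=ctrl.camera_params(n); print(n,p["mtx"],p["world_from_camera"])
print(ctrl.camera_params("wrist"))
for nm in ["disc_module_1","cross_module","pass_nest","reject_nest","keeper_grip","disc_module_1_mic","cross_module_mic"]:
    print(nm,[( [round(v*s) for v,s in zip(d["point"],(640,400))],round(d["confidence"],2)) for d in ctrl.boxes_of("top",nm)])
o=ctrl.get_obs();print(o["time_s"],o["eef_pos"],o["eef_rot"])
E
```

```text
pics
top [[384.66564079   0.         316.38892892]
 [  0.         384.66564079 199.21956852]
 [  0.           0.           1.        ]] [[ 0.02432311 -0.98599327  0.165002    0.43246761]
 [-0.99969956 -0.02348912  0.00700406 -0.09323105]
 [-0.0030302  -0.16512279 -0.98626836  1.30181178]
 [ 0.          0.          0.          1.        ]]
scene [[364.49525388   0.         318.25901034]
 [  0.         364.49525388 199.89552497]
 [  0.           0.           1.        ]] [[-0.67921763  0.56942036 -0.46305926  1.13246506]
 [ 0.73385893  0.53610902 -0.41717886  0.37752291]
 [ 0.01070011 -0.6231754  -0.78200891  0.93306041]
 [ 0.          0.          0.          1.        ]]
{'mtx': array([[328.4715119 ,   0.        , 320.06401429],
       [  0.        , 328.4715119 , 199.62726395],
       [  0.        ,   0.        ,   1.        ]]), 'tool_from_camera': array([[-4.07460166e-04, -9.58784290e-01, -2.84134686e-01,
         7.24868138e-02],
       [ 9.99999915e-01, -3.72085289e-04, -1.78473814e-04,
         3.48058626e-04],
       [ 6.53955521e-05, -2.84134735e-01,  9.58784360e-01,
         3.13265191e-02],
       [ 0.00000000e+00,  0.00000000e+00,  0.00000000e+00,
         1.00000000e+00]])}
disc_module_1 [([303, 183], 0.73), ([285, 210], 0.7), ([374, 253], 0.68)]
cross_module [([281, 248], 0.97)]
pass_nest [([375, 251], 0.76)]
reject_nest [([194, 235], 0.78), ([375, 251], 0.28)]
keeper_grip [([194, 217], 0.67)]
disc_module_1_mic [([303, 185], 0.58), ([239, 197], 0.36)]
cross_module_mic [([285, 251], 0.6), ([375, 255], 0.35)]
0.45 [0.25206103 0.5168083  0.40460687] [-1.70060104e-05  2.24949754e-01  9.74370362e-01 -6.84456339e-05]
```

View pics/top0.png

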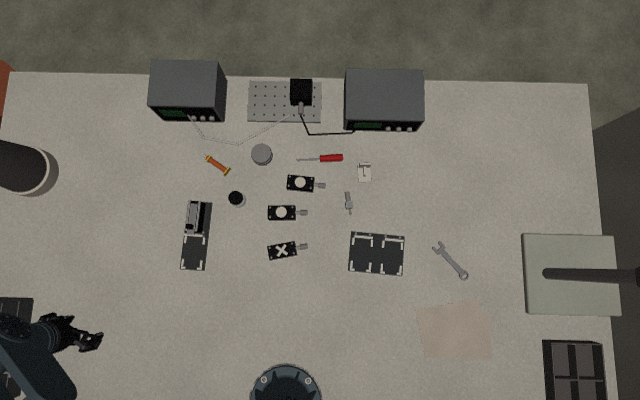

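The top view shows the reject nest left at about (195,235) with its keeper at the upper end. The pass nest is right at (376,254), and the modules are at (300,183), (282,212) and (282,250), micrometers pointing right. I'll zoom in next.

```bash
cat > h.py <<'E'
import numpy as np, cv2
from bench import ctrl
from scipy.spatial.transform import Rotation as R
def T():
    o=ctrl.get_obs(); q=o["eef_rot"]; M=np.eye(4); M[:3,:3]=R.from_quat([q[1],q[2],q[3],q[0]]).as_matrix(); M[:3,3]=o["eef_pos"]; return M
def wfc(cam,M=None):
    p=ctrl.camera_params(cam)
    return p["mtx"],(p["world_from_camera"] if cam!="wrist" else (T() if M is None else M)@p["tool_from_camera"])
def px2w(cam,uv,z,M=None):
    K,W=wfc(cam,M); d=W[:3,:3]@np.linalg.solve(K,[uv[0],uv[1],1]); return W[:3,3]+d*(z-W[2,3])/d[2]
def w2px(cam,p,M=None):
    K,W=wfc(cam,M); c=np.linalg.inv(W)@np.r_[p,1]; u=K@c[:3]; return u[:2]/u[2]
def boxes(cam,nm): return [(np.round(np.array(d["point"])*[640,400],1),round(d["confidence"],2)) for d in ctrl.boxes_of(cam,nm)]
def move(target,yaw):
    """shift (mm, tool axes) and turn for TCP target; yaw: world angle of tool y (closing) axis, tool down"""
    M=T(); y=np.array([np.cos(yaw),np.sin(yaw),0]); z=np.array([0,0,-1.]); best=None
    for s in (1,-1):
        Rt=np.c_[np.cross(s*y,z),s*y,z]; rv=R.from_matrix(M[:3,:3].T@Rt).as_rotvec()
        if best is None or np.linalg.norm(rv)<np.linalg.norm(best): best=rv
    return np.round(M[:3,:3].T@(np.array(target)-M[:3,3])*1000,1),np.round(best,3)
E
python3 - <<'E'
from h import *
im=cv2.imread("pics/top0.png")[140:290,170:420]
cv2.imwrite("pics/z.png",cv2.resize(im,None,fx=3.2,fy=3.2,interpolation=cv2.INTER_CUBIC))
for n,u,z in [("d1",(300,183),.043),("d2",(282,212),.043),("x",(282,250),.043),("pass",(376,254),.006),("rej",(194,252),.006)]: print(n,px2w("top",u,z).round(3))
E
```

```text
d1 [ 0.697 -0.028  0.043]
d2 [0.598 0.028 0.043]
x [0.473 0.023 0.043]
pass [ 0.469 -0.287  0.006]
rej [0.461 0.321 0.006]
```

View pics/z.png

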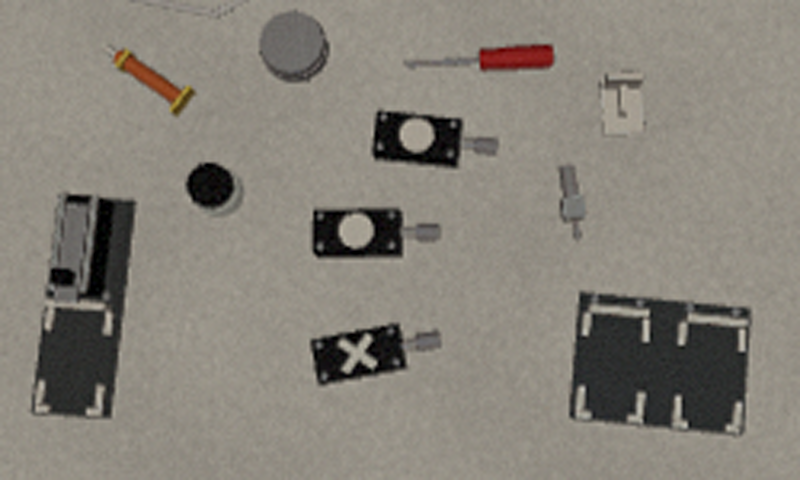

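The tall walls of both nests are on the far (+x) side, so each module turns -90° about world z. The disc tags are at crop (417,135) and (356,230), and the cross is at (357,352), about 7° off. I'll go above the cross module.

```bash
python3 -c "
from h import *
print(move([.473,.023,.38],.1), px2w('top',(189.5,226),.095).round(3), px2w('top',(194,252),.006))"
```

```text
(array([-415. , -347. ,   24.7]), array([-0.   ,  0.   ,  1.017])) [0.539 0.313 0.095] [0.46071664 0.32053864 0.006     ]
```

```bash
python3 -m pendant '[[[1,-34,-29,2,0,0,0.1],[1,-69,-58,4,0,0,0.2],[1,-103,-87,6,0,0,0.3],[1,-138,-116,8,0,0,0.4],[1,-172,-145,10,0,0,0.5]]]'; python3 -c "
from h import *
print(move([.473,.023,.38],.1))"
```

```text
time_s: 0.87
eef_pos: [0.3365, 0.3249, 0.3955]
eef_rot: [0.0, 0.461, 0.887, 0.0]
wrist_force: [0.5, 0.5, -0.4]
opening: 0.998
grasp_force: 0.0
(array([-325.5,  -62. ,   15.5]), array([0.001, 0.   , 0.513]))
```

```bash
python3 -m pendant '[[[1,-325,-62,15,0,0,0.513],[1,-325,-62,15,0,0,0.513],[1,-325,-62,15,0,0,0.513],[1,-325,-62,15,0,0,0.513],[1,-325,-62,15,0,0,0.513]]]' >/dev/null;  python3 -c "
from h import *
print(move([.473,.023,.38],.1))"
```

```text
(array([-116.6,   38.7,    6.4]), array([ 0.001,  0.   , -0.002]))
```

```bash
python3 -m pendant '[[[1,-116,39,6,0,0,0],[1,-116,39,6,0,0,0],[1,-116,39,6,0,0,0],[1,-116,39,6,0,0,0],[1,-116,39,6,0,0,0]]]';  python3 - <<'E'
from h import *
M=T(); im=ctrl.camera("wrist"); cv2.imwrite("pics/w1.png",im[:,:,::-1])
for n in ["cross_module","disc_module_1","cross_module_mic"]:
    for p,c in boxes("wrist",n): print(n,p,c,px2w("wrist",p,.043,M).round(4))
E
```

```text
time_s: 1.7
eef_pos: [0.4741, 0.024, 0.3799]
eef_rot: [-0.0, 0.671, 0.741, -0.0]
wrist_force: [-0.2, 1.4, 0.5]
opening: 0.999
grasp_force: 0.0
cross_module [320.8 177.8] 0.59 [0.4743 0.0279 0.043 ]
disc_module_1 [524.8 246. ] 0.86 [ 0.6868 -0.0218  0.043 ]
disc_module_1 [440.5 183. ] 0.65 [0.5886 0.0342 0.043 ]
cross_module_mic [321.  179.9] 0.95 [0.4747 0.0259 0.043 ]
```

View pics/w1.png

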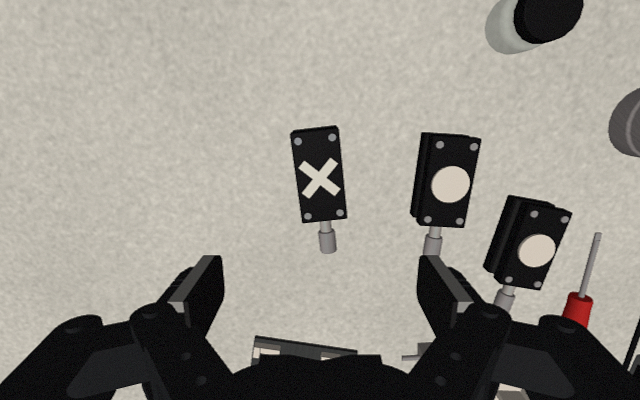

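The wrist view shows the cross module between the jaws. Its top-face corners are at (291,130), (337,126), (346,217) and (303,222). The two disc tags are at (451,184) and (537,251).

```bash
cat >> h.py <<'E'
def corners(pts,z=.040,cam="wrist",M=None):
    """pts: 4 top corners, far-end pair (away from mic) first then mic pair; gives centre, yaw of closing axis, lengths"""
    w=np.array([px2w(cam,p,z,M)[:2] for p in pts]); f=w[:2].mean(0); m=w[2:].mean(0); d=f-m
    return w.mean(0).round(4), round(np.arctan2(d[1],d[0])-np.pi/2,3), np.linalg.norm(d).round(4), np.linalg.norm(w[0]-w[1]).round(4)
E
python3 - <<'E'
from h import *
c=corners([(291,130),(337,126),(346,217),(303,222)]); print(c)
print(corners([(291,131),(337,126),(346,217),(303,222)]))
print(move([.474,.026,.30],c[1]), move([.474,.026,.187],c[1]))
E
```

```text
(array([0.4719, 0.0323]), np.float64(0.217), np.float64(0.09), np.float64(0.0425))
(array([0.4719, 0.0321]), np.float64(0.217), np.float64(0.0896), np.float64(0.0426))
(array([-1.2,  0.7, 80. ]), array([-0.   , -0.   , -0.111])) (array([ -1.3,   0.8, 193. ]), array([-0.   , -0.   , -0.111]))
```

```bash
python3 -c "
from h import *
print(move([.4725,.030,.182],.205))"
```

```text
(array([  2.9,  -0.3, 198. ]), array([-0.   , -0.   , -0.099]))
```

```bash
python3 -m pendant '[[[1,3,0,40,0,0,-0.1],[1,3,0,80,0,0,-0.1],[1,3,0,120,0,0,-0.1],[1,3,0,160,0,0,-0.1],[1,3,0,185,0,0,-0.1]]]' >/dev/null; python3 -m pendant '[[[1,0,0,13,0,0,0],[0,0,0,13,0,0,0],[0,0,0,13,0,0,0],[0,0,0,13,0,0,0],[0,0,0,13,0,0,0]]]';python3 -m pendant '[[[0,0,0,0,0,0,0],[0,0,0,0,0,0,0],[0,0,0,0,0,0,0]]]'
```

```text
time_s: 2.73
eef_pos: [0.4742, 0.0293, 0.1839]
eef_rot: [0.001, 0.631, 0.776, 0.001]
wrist_force: [0.3, -0.1, -3.5]
opening: 0.525
grasp_force: 62.4
time_s: 2.98
eef_pos: [0.4742, 0.029, 0.1838]
eef_rot: [0.001, 0.631, 0.775, 0.001]
wrist_force: [-1.0, 2.9, 8.0]
opening: 0.529
grasp_force: 63.7
```

```bash
python3 -m pendant '[[[0,0,0,-15,0,0,0],[0,0,0,-40,0,0,0],[0,0,0,-75,0,0,0],[0,0,0,-110,0,0,0],[0,0,0,-150,0,0,0]]]'; python3 -m pendant '[[[0,0,0,-40,0,0,0.12],[0,0,0,-46,0,0,0.24],[0,0,0,-46,0,0,0.36],[0,0,0,-46,0,0,0.48],[0,0,0,-46,0,0,0.6]]]' >/dev/null; python3 -c "
from h import *
print(move([.41,.325,.38],-1.57),ctrl.get_obs()['opening'])"
```

```text
time_s: 3.4
eef_pos: [0.4722, 0.029, 0.3327]
eef_rot: [-0.001, 0.631, 0.775, -0.001]
wrist_force: [0.4, -0.2, -3.0]
opening: 0.528
grasp_force: 62.7
(array([ 247.9, -173.7,   -1.5]), array([ 1.000e-03, -1.000e-03,  1.168e+00])) 0.5283731528867766
```

```bash
python3 -m pendant '[[[0,30,-20,0,0,0,0.12],[0,60,-41,0,0,0,0.24],[0,90,-62,0,0,0,0.36],[0,120,-84,0,0,0,0.48],[0,150,-105,0,0,0,0.6]]]' >/dev/null; python3 -c "
from h import *
print(move([.41,.325,.38],-1.57),ctrl.get_obs()['opening'])"
```

```text
(array([  51.9, -115.6,   -1.8]), array([ 0.   , -0.   ,  0.623])) 0.5262380774561952
```

```bash
python3 -m pendant '[[[0,12,-25,-1,0,0,0.12],[0,24,-50,-1,0,0,0.24],[0,36,-75,-2,0,0,0.36],[0,48,-100,-2,0,0,0.48],[0,52,-116,-2,0,0,0.6]]]' >/dev/null;python3 -m pendant '[[[0,0,0,0,0,0,0.02],[0,0,0,0,0,0,0.02],[0,0,0,0,0,0,0.02]]]'; python3 - <<'E'
from h import *
M=T(); im=ctrl.camera("wrist"); cv2.imwrite("pics/w2.png",im[:,:,::-1])
for n in ["reject_nest","keeper_grip"]:
    for p,c in boxes("wrist",n): print(n,p,c,px2w("wrist",p,.095 if n[0]=="k" else .006,M).round(4))
print(w2px("wrist",[.461,.3205,.006],M))
E
```

```text
time_s: 4.9
eef_pos: [0.41, 0.3235, 0.3799]
eef_rot: [0.0, 1.0, 0.006, -0.0]
wrist_force: [-0.1, 0.5, -3.7]
opening: 0.531
grasp_force: 62.9
reject_nest [322.   80.1] 0.81 [0.5031 0.3229 0.006 ]
keeper_grip [329.7  28. ] 0.96 [0.532  0.3184 0.095 ]
[323.77198552 123.98829814]
```

View pics/w2.png

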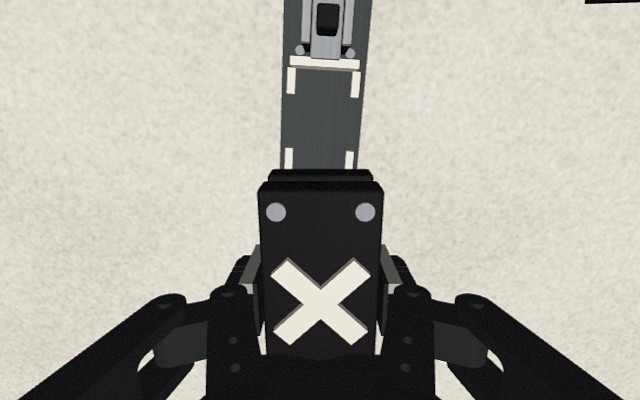

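The cross module is held with its tag centre at (321,301). The pocket is visible ahead: the wall foot runs from (290,67) to (359,70), with inner curb edges at about (295,81)/(351,84) and (293,158)/(345,160).

```bash
python3 - <<'E'
from h import *
f=lambda u,z:px2w("wrist",u,z)[:2].round(4)
for u,z in [((290,67),.006),((359,70),.006),((295,81),.016),((351,84),.016),((293,158),.016),((345,160),.016),((283,80),.006),((367,80),.006),((280,160),.006),((358,160),.006),((328,4),.095),((328,34),.095)]: print(u,z,f(u,z))
print("module far end",f((320,190),.236),f((320,182),.236),"tag",f((321,301),.239),"sides",f((259,210),.236),f((382,210),.236))
E
```

```text
(290, 67) 0.006 [0.5153 0.3536]
(359, 70) 0.006 [0.5132 0.2864]
(295, 81) 0.016 [0.5019 0.3481]
(351, 84) 0.016 [0.4997 0.2946]
(293, 158) 0.016 [0.428  0.3511]
(345, 160) 0.016 [0.4265 0.2981]
(283, 80) 0.006 [0.5033 0.3606]
(367, 80) 0.006 [0.5041 0.2781]
(280, 160) 0.006 [0.4241 0.3656]
(358, 160) 0.006 [0.4249 0.2837]
(328, 4) 0.095 [0.5473 0.3192]
(328, 34) 0.095 [0.5287 0.3189]
module far end [0.453  0.3238] [0.4559 0.3239] tag [0.4098 0.3231] sides [0.4453 0.3458] [0.4457 0.3014]
```

```bash
python3 -c "
from h import *
print(move([.4645,.3226,.215],-1.62))"
```

```text
(array([ 54. ,   0.9, 165. ]), array([ 0.   , -0.   ,  0.059]))
```

```bash
python3 -m pendant '[[[0,30,0,0,0,0,0.06],[0,54,1,30,0,0,0.06],[0,54,1,70,0,0,0.06],[0,54,1,110,0,0,0.06],[0,54,1,140,0,0,0.06]]]' >/dev/null;python3 -m pendant '[[[0,0,0,15,0,0,0],[0,0,0,25,0,0,0],[0,0,0,25,0,0,0],[0,0,0,25,0,0,0]]]'; python3 - <<'E'
from h import *
print(move([.4645,.3226,.191],-1.62))
im=ctrl.camera("wrist"); cv2.imwrite("pics/w3.png",im[:,:,::-1])
E
```

```text
time_s: 5.8
eef_pos: [0.4648, 0.3232, 0.2155]
eef_rot: [-0.0, 1.0, -0.025, 0.0]
wrist_force: [0.2, 0.5, -2.8]
opening: 0.531
grasp_force: 62.7
(array([-0.2,  0.6, 24.5]), array([-0.   , -0.   , -0.002]))
```

View pics/w3.png

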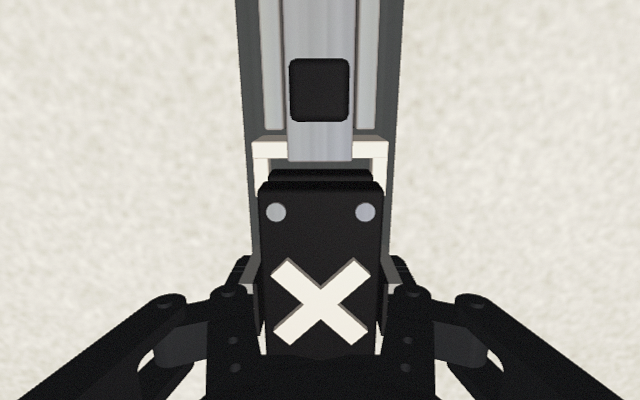

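The module lines up with the pocket (curbs symmetric about column 320). The keeper bar's front edge is at row 160, so I'll check its clearance.

```bash
python3 - <<'E'
from h import *
for u,z in [((320,160),.065),((320,163),.057),((320,158),.036),((320,120),.095),((320,58),.095)]: print(u,z,px2w("wrist",u,z).round(4))
print("mod end",px2w("wrist",(320,190),.0717).round(4))
E
```

```text
(320, 160) 0.065 [0.5174 0.3214 0.065 ]
(320, 163) 0.057 [0.5148 0.3216 0.057 ]
(320, 158) 0.036 [0.5134 0.3217 0.036 ]
(320, 120) 0.095 [0.5332 0.3206 0.095 ]
(320, 58) 0.095 [0.5485 0.3198 0.095 ]
mod end [0.5077 0.3219 0.0717]
```

```bash
python3 -m pendant '[[[0,0,0.5,8,0,0,0],[0,0,0.5,15,0,0,0],[0,0,0.5,20,0,0,0],[0,0,0.5,23,0,0,0],[0,0,0.5,24,0,0,0]]]' ;python3 -m pendant '[[[0,0,0,0,0,0,0],[0,0,0,0.5,0,0,0],[0,0,0,1,0,0,0],[0,0,0,1,0,0,0]]]'
```

```text
time_s: 6.27
eef_pos: [0.4638, 0.3229, 0.1903]
eef_rot: [0.0, 1.0, -0.025, -0.001]
wrist_force: [-0.7, 0.0, -3.1]
opening: 0.527
grasp_force: 63.0
time_s: 6.6
eef_pos: [0.4642, 0.323, 0.1902]
eef_rot: [-0.0, 1.0, -0.025, 0.0]
wrist_force: [-0.6, 0.4, -3.8]
opening: 0.524
grasp_force: 63.0
```

```bash
python3 -m pendant '[[[0,0,0,0.5,0,0,0],[0,0,0,1,0,0,0],[0,0,0,1.5,0,0,0],[0,0,0,1.5,0,0,0]]]' | grep -E "pos|wrist_f"; python3 -m pendant '[[[0,0,0,0.5,0,0,0],[0,0,0,1,0,0,0],[0,0,0,1,0,0,0]]]'|grep -E "pos|wrist_f"
```

```text
eef_pos: [0.4643, 0.3231, 0.1898]
wrist_force: [-3.7, -1.5, 8.0]
eef_pos: [0.4644, 0.3232, 0.1898]
wrist_force: [-7.4, -3.2, 17.2]
```

```bash
python3 -m pendant '[[[0,0,0,-1.5,0,0,0],[1,0,0,-1.5,0,0,0],[1,0,0,-1.5,0,0,0],[1,0,0,-1.5,0,0,0],[1,0,0,-1.5,0,0,0]]]'; python3 -m pendant '[[[1,0,0,-20,0,0,0],[1,0,0,-60,0,0,0],[1,0,0,-100,0,0,0],[1,0,0,-130,0,0,0],[1,0,0,-130,0,0,0]]]'; python3 - <<'E'
from h import *
print(move([.540,.3198,.25],-1.62))
M=T(); im=ctrl.camera("wrist"); cv2.imwrite("pics/w4.png",im[:,:,::-1])
for n in ["cross_module","keeper_grip"]:
    for p,c in boxes("wrist",n): print(n,p,c,px2w("wrist",p,.095 if n[0]=="k" else .046,M).round(4))
E
```

```text
time_s: 7.6
eef_pos: [0.4643, 0.323, 0.189]
eef_rot: [-0.0, 1.0, -0.025, 0.0]
wrist_force: [0.0, -0.0, 0.1]
opening: 0.999
grasp_force: 0.0
time_s: 8.02
eef_pos: [0.4664, 0.3241, 0.3265]
eef_rot: [-0.003, 1.0, -0.025, 0.006]
wrist_force: [1.3, 0.5, -0.4]
opening: 1.0
grasp_force: 0.0
(array([72.8,  1. , 77.3]), array([-0.005, -0.011, -0.001]))
cross_module [323.2 204.2] 0.72 [0.4642 0.3237 0.046 ]
cross_module [626.5  23.9] 0.31 [0.5825 0.1104 0.046 ]
keeper_grip [325.9  70.4] 0.95 [0.5586 0.3177 0.095 ]
```

View pics/w4.png

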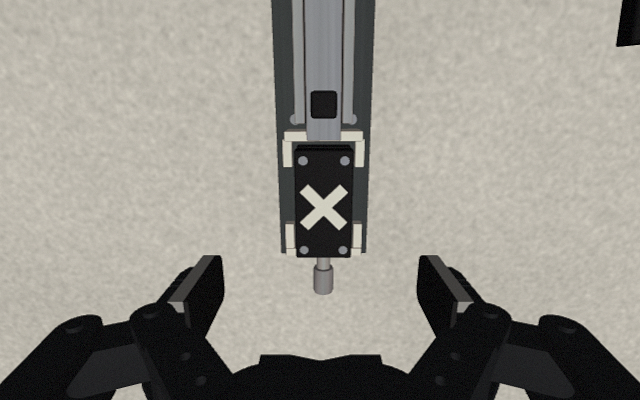

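The cross module sits in the pocket with its micrometer pointing out at (323,280). The keeper post is at (324,104), so I'll grip it next.

```bash
python3 -c "
from h import *
print(px2w('wrist',(324,92),.095),px2w('wrist',(324,117),.095))"; python3 -m pendant '[[[1,36,1,0,0,0,0],[1,73,1,10,0,0,0],[1,74,1,45,0,0,0],[1,74,1,70,0,0,0],[0.6,74,1,80,0,0,0]]]' >/dev/null;  python3 -m pendant '[[[0,0,0,0,0,0,0],[0,0,0,0,0,0,0],[0,0,0,0,0,0,0],[0,0,0,0,0,0,0],[0,0,0,0,0,0,0]]]';  python3 -m pendant '[[[0,0,0,0,0,0,0],[0,0,0,0,0,0,0],[0,0,0,0,0,0,0]]]'
```

```text
[0.54149988 0.31711582 0.095     ] [0.52800386 0.3177578  0.095     ]
time_s: 9.0
eef_pos: [0.5385, 0.3193, 0.2413]
eef_rot: [-0.002, 1.0, -0.025, 0.002]
wrist_force: [-1.9, -3.0, -2.8]
opening: 0.173
grasp_force: 59.9
time_s: 9.25
eef_pos: [0.5385, 0.3193, 0.2412]
eef_rot: [-0.001, 1.0, -0.025, 0.002]
wrist_force: [-0.2, 5.5, 5.8]
opening: 0.175
grasp_force: 61.3
```

```bash
python3 -m pendant '[[[0,-8,0,0,0,0,0],[0,-20,0,0,0,0,0],[0,-35,0,0,0,0,0],[0,-50,0,0,0,0,0],[0,-62,0,0,0,0,0]]]';  python3 -m pendant '[[[0,-6,0,0,0,0,0],[0,-11,0,0,0,0,0],[0,-15,0,0,0,0,0],[0,-18,0,0,0,0,0],[0,-18,0,0,0,0,0]]]'
```

```text
time_s: 9.67
eef_pos: [0.4763, 0.3222, 0.2412]
eef_rot: [-0.001, 1.0, -0.025, 0.002]
wrist_force: [1.7, 3.8, 4.0]
opening: 0.173
grasp_force: 61.3
time_s: 10.08
eef_pos: [0.4652, 0.3223, 0.2415]
eef_rot: [-0.003, 1.0, -0.026, 0.012]
wrist_force: [37.5, 4.9, -24.2]
opening: 0.177
grasp_force: 59.7
```

```bash
python3 -m pendant '[[[0,8,0,0,0,0,0],[0.6,8,0,0,0,0,0],[0.8,8,0,0,0,0,0],[0.8,8,0,0,0,0,0],[0.8,8,0,0,0,0,0]]]'; python3 -m pendant '[[[1,0,0,-30,0,0,0],[1,0,0,-70,0,0,0],[1,0,0,-110,0,0,0],[1,0,0,-110,0,0,0],[1,0,0,-110,0,0,0]]]'; python3 - <<'E'
from h import *
M=T(); im=ctrl.camera("wrist"); cv2.imwrite("pics/w5.png",im[:,:,::-1])
for n in ["cross_module","keeper_grip"]:
    for p,c in boxes("wrist",n): print(n,p,c,px2w("wrist",p,.08 if n[0]=="k" else .046,M).round(4))
E
```

```text
time_s: 10.5
eef_pos: [0.4653, 0.3216, 0.2386]
eef_rot: [0.0, 1.0, -0.025, -0.001]
wrist_force: [0.2, -0.7, 0.3]
opening: 0.732
grasp_force: 0.0
time_s: 10.92
eef_pos: [0.4665, 0.3223, 0.3521]
eef_rot: [-0.001, 1.0, -0.025, 0.003]
wrist_force: [1.3, 0.7, -0.4]
opening: 1.002
grasp_force: 0.0
cross_module [320.  217.5] 0.88 [0.4425 0.3247 0.046 ]
cross_module [613.   26.7] 0.47 [0.5838 0.0961 0.046 ]
keeper_grip [319.7 152.9] 0.69 [0.5046 0.3217 0.08  ]
```

View pics/w5.png

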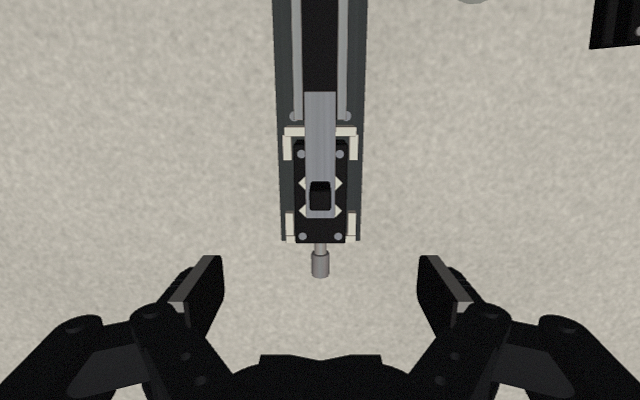

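The bar now covers the module, with its front edge at row 218 and rear edge at row 92. I'll compute the travel.

```bash
python3 - <<'E'
from h import *
for u,z in [((320,218),.065),((320,92),.065),((320,182),.095),((320,205),.095),((320,141),.046),((320,241),.046),((320,128),.036)]: print(u,z,px2w("wrist",u,z).round(4))
M=T()
E
```

```text
(320, 218) 0.065 [0.4467 0.3226 0.065 ]
(320, 92) 0.065 [0.5437 0.3177 0.065 ]
(320, 182) 0.095 [0.484  0.3208 0.095 ]
(320, 205) 0.095 [0.4673 0.3216 0.095 ]
(320, 141) 0.046 [0.5063 0.3196 0.046 ]
(320, 241) 0.046 [0.4181 0.3241 0.046 ]
(320, 128) 0.036 [0.5159 0.3191 0.036 ]
```

```bash
python3 -m pendant '[[[1,5,0,30,0,0,0],[1,5,0,70,0,0,0],[1,5,0,95,0,0,0],[0.6,5,0,106,0,0,0],[0,5,0,106,0,0,0]]]' >/dev/null;  python3 -m pendant '[[[0,0,0,0,0,0,0],[0,0,0,0,0,0,0],[0,0,0,0,0,0,0],[0,0,0,0,0,0,0],[0,0,0,0,0,0,0]]]';  python3 -m pendant '[[[0,-2,0,0,0,0,0],[0,-4,0,0,0,0,0],[0,-6,0,0,0,0,0],[0,-6,0,0,0,0,0],[0,-6,0,0,0,0,0]]]';python3 -m pendant '[[[0,-2,0,0,0,0,0],[0,-4,0,0,0,0,0],[0,-6,0,0,0,0,0],[0,-6,0,0,0,0,0],[0,-6,0,0,0,0,0]]]'
```

```text
time_s: 11.9
eef_pos: [0.4719, 0.3224, 0.2452]
eef_rot: [-0.001, 1.0, -0.025, 0.002]
wrist_force: [-0.6, 4.1, 5.9]
opening: 0.176
grasp_force: 61.1
time_s: 12.32
eef_pos: [0.4685, 0.3224, 0.2453]
eef_rot: [-0.002, 1.0, -0.025, 0.006]
wrist_force: [15.3, 3.7, -4.7]
opening: 0.175
grasp_force: 59.8
time_s: 12.73
eef_pos: [0.4664, 0.3221, 0.2454]
eef_rot: [-0.003, 1.0, -0.026, 0.012]
wrist_force: [38.9, 6.1, -23.7]
opening: 0.171
grasp_force: 59.5
```

```bash
python3 -m pendant '[[[0,20,0,0,0,0,0],[0,40,0,0,0,0,0],[0,60,0,0,0,0,0],[0,74,0,0,0,0,0],[0,80,0,0,0,0,0]]]'; python3 -m pendant '[[[0,4,0,0,0,0,0],[0,7,0,0,0,0,0],[0,10,0,0,0,0,0],[0,10,0,0,0,0,0]]]'
```

```text
time_s: 13.15
eef_pos: [0.5412, 0.319, 0.2452]
eef_rot: [-0.002, 1.0, -0.026, 0.002]
wrist_force: [-2.3, 5.4, 8.2]
opening: 0.171
grasp_force: 64.1
time_s: 13.48
eef_pos: [0.5499, 0.3187, 0.2452]
eef_rot: [-0.001, 1.0, -0.025, 0.002]
wrist_force: [-0.2, 6.3, 6.8]
opening: 0.173
grasp_force: 63.8
```

```bash
python3 -m pendant '[[[0,-10,0,0,0,0,0],[0,-28,0,0,0,0,0],[0,-46,0,0,0,0,0],[0,-60,0,0,0,0,0],[0,-70,0,0,0,0,0]]]' >/dev/null;  python3 -m pendant '[[[0,-5,0,0,0,0,0],[0,-9,0,0,0,0,0],[0,-11,0,0,0,0,0],[0,-13,0,0,0,0,0],[0,-13,0,0,0,0,0]]]'; python3 -m pendant '[[[0,3,0,0,0,0,0],[0.6,3,0,0,0,0,0],[0.8,3,0,0,0,0,0],[0.8,3,0,0,0,0,0],[0.8,3,0,-2,0,0,0]]]'|grep pos;  python3 -m pendant '[[[1,0,0,-30,0,0,0],[1,0,0,-70,0,0,0],[1,0,0,-110,0,0,0],[1,0,0,-125,0,0,0],[1,0,0,-125,0,0,0]]]'; python3 - <<'E'
from h import *
print(move([.593,.030,.38],0))
E
```

```text
time_s: 14.32
eef_pos: [0.4687, 0.3224, 0.2452]
eef_rot: [-0.002, 1.0, -0.025, 0.005]
wrist_force: [12.1, 3.6, -2.1]
opening: 0.17
grasp_force: 62.5
eef_pos: [0.4684, 0.3214, 0.2443]
time_s: 15.15
eef_pos: [0.4702, 0.3223, 0.3756]
eef_rot: [-0.002, 1.0, -0.025, 0.004]
wrist_force: [0.1, -0.9, 0.5]
opening: 1.002
grasp_force: 0.0
(array([137.4, 285.7,  -4.3]), array([-0.009, -0.004,  1.521]))
```

```bash
python3 -m pendant '[[[1,11,24,0,0,0,-0.12],[1,22,48,0,0,0,-0.24],[1,33,72,0,0,0,-0.36],[1,44,96,0,0,0,-0.48],[1,55,120,0,0,0,-0.6]]]' >/dev/null; python3 -c "
from h import *
print(move([.593,.030,.38],-.01),move([.593,.030,.38],-.8))"
```

```text
(array([-24.6, 182.4, -11.5]), array([-0.002,  0.002, -1.005])) (array([-24.6, 182.4, -11.5]), array([-0.001,  0.002, -0.215]))
```

```bash
python3 -m pendant '[[[1,-5,36,-2,0,0,-0.12],[1,-10,72,-4,0,0,-0.24],[1,-15,108,-6,0,0,-0.36],[1,-20,144,-8,0,0,-0.48],[1,-25,182,-11,0,0,-0.6]]]' >/dev/null;python3 -m pendant '[[[1,0,0,0,0,0,-0.12],[1,0,0,0,0,0,-0.24],[1,0,0,0,0,0,-0.36],[1,0,0,0,0,0,-0.4],[1,0,0,0,0,0,-0.4]]]'; python3 - <<'E'
from h import *
M=T(); im=ctrl.camera("wrist"); cv2.imwrite("pics/w6.png",im[:,:,::-1])
for n in ["disc_module_1"]:
    for p,c in boxes("wrist",n): print(n,p,c,px2w("wrist",p,.043,M).round(4))
E
```

```text
time_s: 16.4
eef_pos: [0.5912, 0.0306, 0.3794]
eef_rot: [-0.001, 0.714, 0.7, -0.001]
wrist_force: [0.1, 0.2, -0.2]
opening: 0.999
grasp_force: 0.0
disc_module_1 [328.4 177.5] 0.78 [0.5982 0.0347 0.043 ]
disc_module_1 [427.  224.4] 0.63 [ 0.6951 -0.0147  0.043 ]
disc_module_1 [363.3 343.5] 0.23 [ 0.6344 -0.1549  0.043 ]
```

View pics/w6.png

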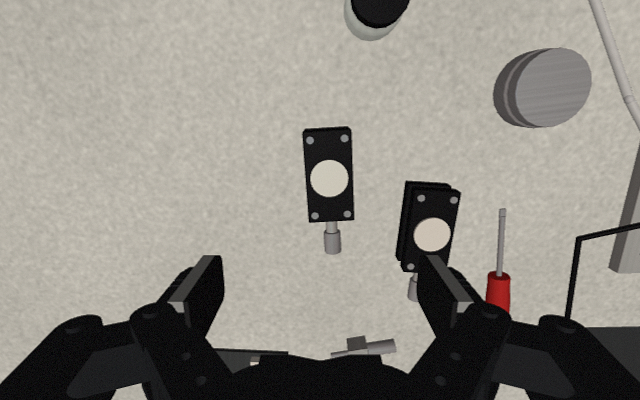

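The near disc module has corners (303,129), (351,127), (354,220) and (308,222). The far one is centred at about (431,230) and tilted.

```bash
python3 - <<'E'
from h import *
c=corners([(303,129),(351,127),(354,220),(308,222)]); print(c, px2w("wrist",(329.5,178),.043))
print(corners([(413,186),(461,191),(447,272),(402,270)]), px2w("wrist",(432,235),.043))
print(move([*c[0],.182],c[1]))
E
```

```text
(array([0.5992, 0.0352]), np.float64(0.026), np.float64(0.0911), np.float64(0.0442)) [0.59958529 0.03427419 0.043     ]
(array([ 0.7006, -0.0237]), np.float64(-0.069), np.float64(0.0892), np.float64(0.0472)) [ 0.7012937  -0.02646862  0.043     ]
(array([  4.5,   8.2, 197.8]), array([-0.002, -0.   , -0.049]))
```

```bash
python3 -m pendant '[[[0.85,4,8,40,0,0,-0.05],[0.85,4,8,80,0,0,-0.05],[0.85,4,8,120,0,0,-0.05],[0.85,4,8,160,0,0,-0.05],[0.85,4,8,185,0,0,-0.05]]]' >/dev/null; python3 -m pendant '[[[0.85,0,0,12,0,0,0],[0,0,0,12,0,0,0],[0,0,0,12,0,0,0],[0,0,0,12,0,0,0],[0,0,0,12,0,0,0]]]' >/dev/null;python3 -m pendant '[[[0,0,0,0,0,0,0],[0,0,0,0,0,0,0]]]'; python3 -m pendant '[[[0,0,0,-15,0,0,0],[0,0,0,-50,0,0,0],[0,0,0,-90,0,0,0],[0,0,0,-130,0,0,0],[0,0,0,-160,0,0,0]]]';python3 -c "
from h import *
print(move([.41,-.24,.38],-1.57))"
```

```text
time_s: 17.5
eef_pos: [0.6003, 0.0346, 0.1853]
eef_rot: [0.001, 0.697, 0.717, 0.001]
wrist_force: [0.4, 0.2, 2.0]
opening: 0.525
grasp_force: 64.1
time_s: 17.92
eef_pos: [0.6, 0.0347, 0.3481]
eef_rot: [0.002, 0.697, 0.717, 0.001]
wrist_force: [1.5, 0.6, -2.6]
opening: 0.529
grasp_force: 63.7
(array([-269.1, -197.7,  -32.5]), array([ 0.002,  0.003, -1.543]))
```

```bash
python3 -m pendant '[[[0,-25,-18,-15,0,0,0.12],[0,-50,-36,-32,0,0,0.24],[0,-75,-54,-32,0,0,0.36],[0,-100,-73,-32,0,0,0.48],[0,-125,-92,-32,0,0,0.6]]]' >/dev/null; python3 -c "
from h import *
print(move([.41,-.24,.38],-1.62))"
```

```text
(array([-177.3,   -4.3,   -3.1]), array([ 1.000e-03, -1.000e-03,  1.043e+00]))
```

```bash
python3 -m pendant '[[[0,-35,-1,-1,0,0,0.12],[0,-70,-2,-2,0,0,0.24],[0,-105,-3,-3,0,0,0.36],[0,-140,-4,-3,0,0,0.48],[0,-177,-4,-3,0,0,0.6]]]' >/dev/null;python3 -m pendant '[[[0,0,0,0,0,0,0.12],[0,0,0,0,0,0,0.24],[0,0,0,0,0,0,0.36],[0,0,0,0,0,0,0.44],[0,0,0,0,0,0,0.44]]]'; python3 - <<'E'
from h import *
im=ctrl.camera("wrist"); cv2.imwrite("pics/w7.png",im[:,:,::-1])
E
```

```text
time_s: 19.17
eef_pos: [0.412, -0.2397, 0.3794]
eef_rot: [0.0, 1.0, -0.022, 0.0]
wrist_force: [0.1, -0.6, -3.5]
opening: 0.528
grasp_force: 63.5
```

View pics/w7.png

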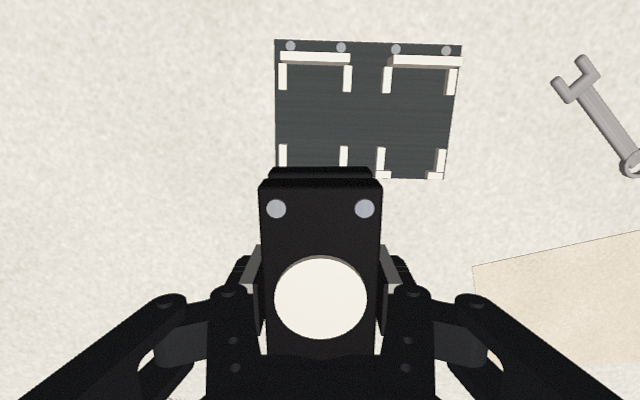

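Both pass pockets are visible. Pocket a has inner curbs at (286,78)/(344,80) and (286,158)/(341,158); pocket b has (391,80)/(445,82) and (385,160)/(440,160). The wall feet are at about rows 62 and 66.

```bash
python3 - <<'E'
from h import *
f=lambda u,z:px2w("wrist",u,z)[:2]
L,Rr,l,r=[f(u,.016) for u in [(286,78),(344,80),(286.5,158),(341,158)]]
U=(L+Rr)/2;D=(l+r)/2;print("a",U.round(4),D.round(4),np.arctan2(*(U-D)[::-1]).round(3),np.linalg.norm(L-Rr),np.linalg.norm(l-r))
L,Rr,l,r=[f(u,.016) for u in [(391,80),(445,82),(385,160),(440,160)]]
U=(L+Rr)/2;D=(l+r)/2;print("b",U.round(4),D.round(4),np.arctan2(*(U-D)[::-1]).round(3),np.linalg.norm(L-Rr),np.linalg.norm(l-r))
for u in [(281,62),(350,64),(394,66),(460,68)]: print("wall",f(u,.006).round(4))
c=[f(u,.006) for u in [(275,39),(462,45),(445,179)]]; print(np.round(c,4)); print("origin",((c[0]+c[2])/2).round(4))
print("mod end",f((320,189),.235),"tag",f((320.5,298),.237))
E
```

```text
a [ 0.5058 -0.2383] [ 0.4304 -0.2337] -0.061 0.05516855037064914 0.0553839177766379
b [ 0.5001 -0.3362] [ 0.4244 -0.334 ] -0.029 0.05162060598874015 0.05599982783217362
wall [ 0.5232 -0.206 ]
wall [ 0.5188 -0.2726]
wall [ 0.5153 -0.3152]
wall [ 0.5109 -0.3792]
[[ 0.5436 -0.2018]
 [ 0.5314 -0.3795]
 [ 0.4008 -0.3723]]
origin [ 0.4722 -0.287 ]
mod end [ 0.45495902 -0.24096413] tag [ 0.41192219 -0.23945504]
```

```bash
python3 -c "
from h import *
print(move([.472,-.2362,.216],-1.633))"
```

```text
(array([ 59.6,  -5.8, 163.4]), array([ 0.   , -0.   ,  0.023]))
```

```bash
python3 -m pendant '[[[0,30,-3,0,0,0,0.02],[0,60,-6,30,0,0,0.02],[0,60,-6,70,0,0,0.02],[0,60,-6,110,0,0,0.02],[0,60,-6,145,0,0,0.02]]]' >/dev/null;python3 -m pendant '[[[0,0,0,10,0,0,0],[0,0,0,18,0,0,0],[0,0,0,18,0,0,0],[0,0,0,18,0,0,0]]]'; python3 - <<'E'
from h import *
print(move([.472,-.2362,.192],-1.633))
im=ctrl.camera("wrist"); cv2.imwrite("pics/w8.png",im[:,:,::-1])
E
```

```text
time_s: 19.97
eef_pos: [0.4734, -0.2368, 0.2178]
eef_rot: [0.001, 1.0, -0.03, 0.001]
wrist_force: [0.3, 0.1, -2.7]
opening: 0.526
grasp_force: 63.4
(array([-1.5, -0.6, 25.8]), array([ 0.002, -0.002,  0.002]))
```

View pics/w8.png

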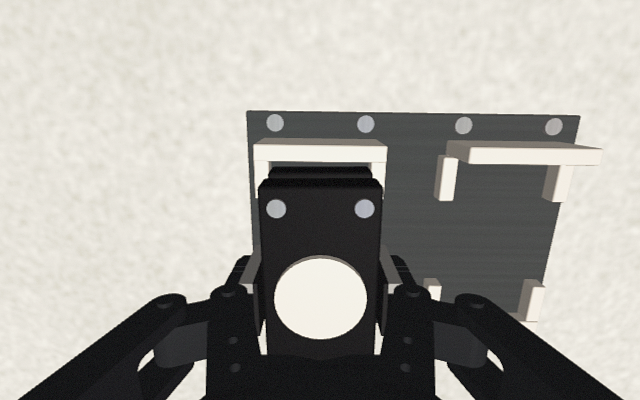

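The disc module is centred on pocket a (wall at columns 254–386). I'll lower it.

```bash
python3 -m pendant '[[[0,-1.5,0,8,0,0,0],[0,-1.5,0,15,0,0,0],[0,-1.5,0,20,0,0,0],[0,-1.5,0,23,0,0,0],[0,-1.5,0,25,0,0,0]]]' ;python3 -m pendant '[[[0,0,0,0.5,0,0,0],[0,0,0,1,0,0,0],[0,0,0,1.5,0,0,0],[0,0,0,1.5,0,0,0]]]'
```

```text
time_s: 20.43
eef_pos: [0.4709, -0.2359, 0.1913]
eef_rot: [-0.0, 1.0, -0.03, -0.001]
wrist_force: [-10.4, 7.3, 24.4]
opening: 0.531
grasp_force: 67.0
time_s: 20.77
eef_pos: [0.4709, -0.2359, 0.1913]
eef_rot: [-0.0, 1.0, -0.03, -0.001]
wrist_force: [-10.3, 5.8, 20.0]
opening: 0.527
grasp_force: 66.4
```

Contact is at the expected height. I'll release, lift and go on to the far disc module.

```bash
python3 -m pendant '[[[0,0,0,-1.5,0,0,0],[0.85,0,0,-1.5,0,0,0],[0.85,0,0,-1.5,0,0,0],[0.85,0,0,-1.5,0,0,0],[0.85,0,0,-1.5,0,0,0]]]'|grep -E "pos|opening|wrist_f"; python3 -m pendant '[[[0.85,0,0,-20,0,0,0],[0.85,0,0,-60,0,0,0],[0.85,0,0,-100,0,0,0],[0.85,0,0,-140,0,0,0],[0.85,0,0,-180,0,0,0]]]'; python3 - <<'E'
from h import *
M=T();im=ctrl.camera("wrist"); cv2.imwrite("pics/w9.png",im[:,:,::-1])
for p,c in boxes("wrist","disc_module_1"): print(p,c,px2w("wrist",p,.049,M).round(4))
print(move([.690,-.03,.38],-.0))
E
```

```text
eef_pos: [0.4711, -0.2361, 0.1909]
wrist_force: [0.5, -0.1, -0.2]
opening: 0.856
time_s: 21.6
eef_pos: [0.4707, -0.2358, 0.3727]
eef_rot: [-0.0, 1.0, -0.03, -0.0]
wrist_force: [1.1, -0.9, -0.7]
opening: 0.846
grasp_force: 0.0
[320.2 186. ] 0.77 [ 0.4692 -0.2354  0.049 ]
(array([ 204.2, -220.1,   -0.7]), array([-0.002, -0.015,  1.511]))
```

```bash
python3 -m pendant '[[[0.85,20,-22,0,0,0,-0.12],[0.85,40,-44,0,0,0,-0.24],[0.85,60,-66,0,0,0,-0.36],[0.85,80,-88,0,0,0,-0.48],[0.85,100,-110,0,0,0,-0.6]]]' >/dev/null; python3 -c "
from h import *
print(move([.690,-.03,.38],-.07))"
```

```text
(array([148. , -28.6,  -9.7]), array([-0.001,  0.   , -0.956]))
```

```bash
python3 -m pendant '[[[0.85,30,-6,-2,0,0,-0.12],[0.85,60,-12,-4,0,0,-0.24],[0.85,90,-18,-6,0,0,-0.36],[0.85,120,-24,-8,0,0,-0.48],[0.85,148,-29,-10,0,0,-0.6]]]' >/dev/null;python3 -m pendant '[[[0.85,0,0,0,0,0,-0.12],[0.85,0,0,0,0,0,-0.24],[0.85,0,0,0,0,0,-0.36],[0.85,0,0,0,0,0,-0.36],[0.85,0,0,0,0,0,-0.36]]]'; python3 - <<'E'
from h import *
M=T(); im=ctrl.camera("wrist"); cv2.imwrite("pics/w10.png",im[:,:,::-1])
for p,c in boxes("wrist","disc_module_1"): print(p,c,px2w("wrist",p,.043,M).round(4))
# black top-face blob near the tag
g=cv2.cvtColor(im,cv2.COLOR_RGB2GRAY); m=(g<60).astype(np.uint8); n,lab,st,ce=cv2.connectedComponentsWithStats(m)
for i in range(1,n):
    if 1000<st[i,4]<9000:
        r=cv2.minAreaRect(np.argwhere(lab==i)[:,::-1].astype(np.float32)); print(st[i],np.round(cv2.boxPoints(r)).tolist())
E
```

```text
time_s: 22.95
eef_pos: [0.6895, -0.0313, 0.3801]
eef_rot: [-0.0, 0.733, 0.68, -0.0]
wrist_force: [0.1, 0.3, -0.9]
opening: 0.85
grasp_force: 0.0
[157.8 380.6] 0.84 [ 0.4833 -0.2537  0.043 ]
[334.9 177.8] 0.77 [ 0.7035 -0.0286  0.043 ]
[ 309  125   48   94 2956] [[309.0, 125.0], [356.0, 125.0], [356.0, 218.0], [309.0, 218.0]]
```

```bash
python3 - <<'E'
from h import *
c=corners([(309,125),(356,125),(356,218),(309,218)]); print(c)
print(move([.7025,-.0275,.184],c[1]))
E
```

```text
(array([ 0.7016, -0.0251]), np.float64(-0.064), np.float64(0.0908), np.float64(0.0432))
(array([  4.9,  12.8, 196.6]), array([-0.001, -0.   , -0.011]))
```

```bash
python3 -m pendant '[[[0.85,6,12,40,0,0,0],[0.85,6,12,80,0,0,0],[0.85,6,12,120,0,0,0],[0.85,6,12,160,0,0,0],[0.85,6,12,185,0,0,0]]]' >/dev/null; python3 -m pendant '[[[0.85,0,0,12,0,0,0],[0,0,0,12,0,0,0],[0,0,0,12,0,0,0],[0,0,0,12,0,0,0],[0,0,0,12,0,0,0]]]' >/dev/null;python3 -m pendant '[[[0,0,0,0,0,0,0],[0,0,0,0,0,0,0]]]'; python3 -m pendant '[[[0,0,0,-15,0,0,0],[0,0,0,-50,0,0,0],[0,0,0,-90,0,0,0],[0,0,0,-130,0,0,0],[0,0,0,-160,0,0,0]]]';python3 -c "
from h import *
print(move([.405,-.333,.38],-1.633))"
```

```text
time_s: 24.05
eef_pos: [0.7026, -0.0263, 0.1858]
eef_rot: [0.001, 0.732, 0.681, 0.001]
wrist_force: [-0.1, -0.3, 1.4]
opening: 0.525
grasp_force: 65.4
time_s: 24.47
eef_pos: [0.7022, -0.0262, 0.3493]
eef_rot: [0.002, 0.732, 0.681, 0.001]
wrist_force: [1.1, 0.6, -2.6]
opening: 0.529
grasp_force: 65.1
(array([-327.2, -274.5,  -31.7]), array([ 0.004, -0.003,  1.562]))
```

```bash
python3 -m pendant '[[[0,-26,-22,-15,0,0,0.12],[0,-52,-44,-32,0,0,0.24],[0,-78,-66,-32,0,0,0.36],[0,-104,-88,-32,0,0,0.48],[0,-130,-110,-32,0,0,0.6]]]' >/dev/null; python3 -c "
from h import *
print(move([.405,-.333,.38],-1.633))"
```

```text
(array([-254.3,  -22.2,   -2.3]), array([ 0.002, -0.001,  0.956]))
```

```bash
python3 -m pendant '[[[0,-36,-3,-1,0,0,0.12],[0,-72,-6,-2,0,0,0.24],[0,-108,-9,-2,0,0,0.36],[0,-144,-12,-2,0,0,0.48],[0,-180,-15,-2,0,0,0.6]]]' >/dev/null; python3 -c "
from h import *
print(move([.405,-.333,.38],-1.633))"
```

```text
(array([-65.7,  35.1,  -0.6]), array([ 0.001, -0.001,  0.356]))
```

```bash
python3 -m pendant '[[[0,-25,13,0,0,0,0.12],[0,-50,26,0,0,0,0.24],[0,-66,35,0,0,0,0.356],[0,-66,35,0,0,0,0.356],[0,-66,35,0,0,0,0.356]]]'; python3 - <<'E'
from h import *
M=T();im=ctrl.camera("wrist"); cv2.imwrite("pics/w11.png",im[:,:,::-1])
for p,c in boxes("wrist","disc_module_1"): print(p,c,px2w("wrist",p,.237,M).round(4))
print(move([.4655,-.3356,.217],-1.633))
E
```

```text
time_s: 25.72
eef_pos: [0.4058, -0.3331, 0.3791]
eef_rot: [0.0, 1.0, -0.029, 0.0]
wrist_force: [0.2, 0.1, -2.0]
opening: 0.524
grasp_force: 65.0
[211.3 119.9] 0.85 [ 0.4747 -0.3011  0.237 ]
[319.  256.1] 0.84 [ 0.4236 -0.3335  0.237 ]
(array([ 58.7,   0.2, 161.7]), array([ 0.   , -0.001,  0.007]))
```

View pics/w11.png

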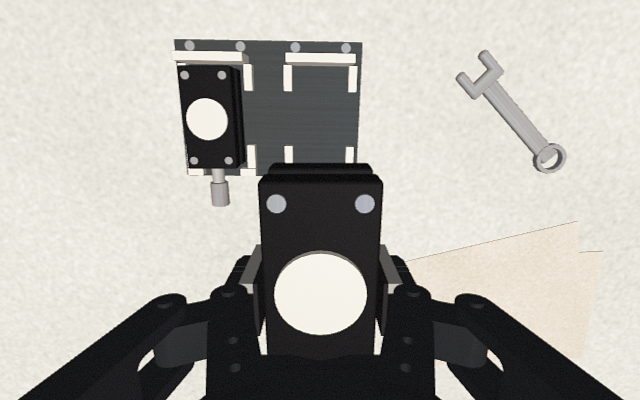

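The disc module is held 5 px further forward in the jaws than the last one. Pocket b is straight ahead, with inner curbs at (293,78)/(348,78) and the wall foot at row 63. The first disc module sits in pocket a.

```bash
python3 - <<'E'
from h import *
f=lambda u,z:px2w("wrist",u,z)[:2].round(4)
print(f((320,63),.006),f((293,78),.016),f((348,78),.016),f((294,154),.016),f((346,154),.016),"tag",f((320.5,293),.237),"end",f((320,185),.235))
E
python3 -m pendant '[[[0,30,0,0,0,0,0],[0,57,0,30,0,0,0],[0,57,0,70,0,0,0],[0,57,0,110,0,0,0],[0,57,0,145,0,0,0]]]' >/dev/null;python3 -m pendant '[[[0,0,0,10,0,0,0],[0,0,0,17,0,0,0],[0,0,0,17,0,0,0],[0,0,0,17,0,0,0]]]'
```

```text
[ 0.5154 -0.3377] [ 0.5026 -0.3114] [ 0.4997 -0.3634] [ 0.4305 -0.3067] [ 0.4276 -0.3592] tag [ 0.4092 -0.332 ] end [ 0.4512 -0.3342]
time_s: 26.57
eef_pos: [0.4645, -0.3364, 0.2181]
eef_rot: [0.001, 1.0, -0.028, 0.001]
wrist_force: [0.5, -0.3, -3.3]
opening: 0.528
grasp_force: 64.8
```

```bash
python3 -m pendant '[[[0,-1,-1,8,0,0,0],[0,-1,-1,15,0,0,0],[0,-1,-1,20,0,0,0],[0,-1,-1,23,0,0,0],[0,-1,-1,25,0,0,0]]]' ;python3 -m pendant '[[[0,0,0,0.5,0,0,0],[0,0,0,1,0,0,0],[0,0,0,1.5,0,0,0],[0,0,0,1.5,0,0,0]]]'
```

```text
time_s: 26.98
eef_pos: [0.4625, -0.3348, 0.1917]
eef_rot: [-0.0, 1.0, -0.028, -0.0]
wrist_force: [-9.5, 8.5, 27.0]
opening: 0.526
grasp_force: 68.5
time_s: 27.32
eef_pos: [0.4625, -0.3347, 0.1917]
eef_rot: [-0.0, 1.0, -0.028, -0.001]
wrist_force: [-9.1, 8.2, 18.4]
opening: 0.528
grasp_force: 67.7
```

Seated at the expected height. I'll release, back off and check all three modules.

```bash
python3 -m pendant '[[[0,0,0,-1.5,0,0,0],[0.85,0,0,-1.5,0,0,0],[0.85,0,0,-1.5,0,0,0],[0.85,0,0,-1.5,0,0,0],[0.85,0,0,-1.5,0,0,0]]]'|grep -E "pos|opening|wrist_f"; python3 -m pendant '[[[0.85,0,0,-20,0,0,0],[0.85,0,0,-60,0,0,0],[0.85,0,0,-100,0,0,0],[0.85,0,0,-140,0,0,0],[0.85,0,0,-180,0,0,0]]]'|grep pos;python3 -m pendant '[[[0.85,-30,0,0,0,0,0],[0.85,-60,0,0,0,0,0],[0.85,-60,0,0,0,0,0],[0.85,-60,0,0,0,0,0]]]'|grep pos; python3 - <<'E'
from h import *
M=T();im=ctrl.camera("wrist"); t=ctrl.camera("top")
for p,c in boxes("wrist","disc_module_1"): print(p,c,px2w("wrist",p,.049,M).round(4))
z=cv2.resize(t[200:290,170:420],None,fx=2.5,fy=2.5,interpolation=cv2.INTER_CUBIC)
cv2.imwrite("pics/fin.png",np.vstack([cv2.resize(im,(625,390))[:370],z])[:,:,::-1])
E
```

```text
eef_pos: [0.4626, -0.3349, 0.191]
wrist_force: [-0.0, 0.0, -0.4]
opening: 0.851
eef_pos: [0.4623, -0.3346, 0.3727]
eef_pos: [0.4017, -0.3313, 0.3712]
[321.7 118.7] 0.89 [ 0.4603 -0.3358  0.049 ]
[211.1 116.6] 0.75 [ 0.4676 -0.2411  0.049 ]
```

View pics/fin.png

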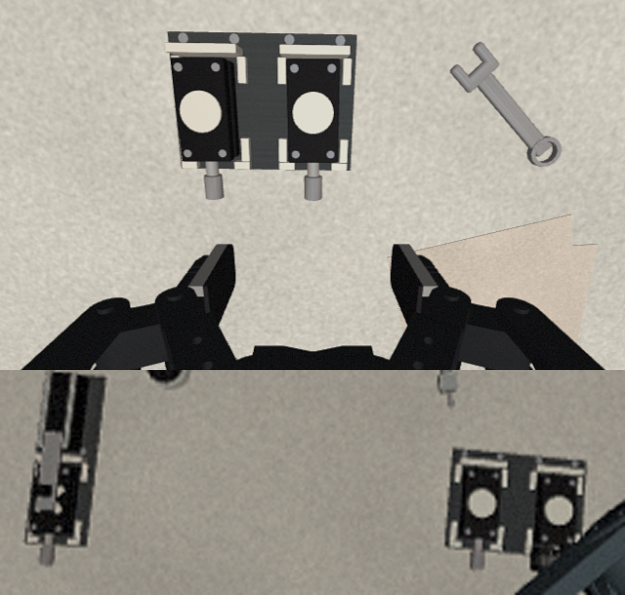

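Both disc modules lie in the pass pockets with micrometers out over the open end. The cross module is in the reject pocket under the keeper, so I'm handing in.

```bash
python3 -c "
from bench import ctrl
print(ctrl.hand_in())"
```

```text
the job is handed in; nothing more can be done
None
```

The job is handed in at about 28 s (no verdict was returned): both disc modules sit in the pass pockets, and the cross module sits in the reject pocket with the keeper pushed to its end stop, all with micrometers over the open ends.

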